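# Test the latching stop button of a bench sander

### The job

Test the sander's red emergency-stop mushroom before the lesson: press it in until it latches and take the hand off so that it is seen to stay in by itself, then push one of its two wings round clockwise (seen from above) with a fingertip until the mushroom springs back out, and move clear. Only touch the mushroom: do not pinch or grip it and do not work both wings at once. Do not press the green start button and leave the block, the glue bottle, the tin and the offcut where they stand.

Things in the scene. Friction and masses are not known exactly. Their poses are not given: they have to be found in the camera images.
- sander: Bench belt-and-disc sander, green and grey, fixed. Origin on the bench (z = 0) straight under the stop button's axis; z up. Its grey switch box: x -50 to +50 mm, y -128 to +58 mm, flat top 80 mm above the bench. The machine itself lies at y -155 to -570 mm, x -160 to +230 mm, at most 225 mm high.
- stop_head: Red head: dome 40 mm across, flat crown 20 mm across with white arrows, and two opposite straight wings 14 mm wide that reach 36 mm out along its +y and -y. Origin on the axis, 80 mm above the bench when out; it sinks and turns with the head. Crown at z = 38 mm, wings from z = 16 to 29 mm. Under the dome a fixed black collar 29 mm across, 13 mm high; under the wings open air down to the box.
- stop_top (a point): Centre of the dome's crown, on the button's axis: 118 mm above the bench when out, about 111 mm when latched in.
- wing_left (a point): Middle of the wing on the head's +y side, on the wing's centre line 29 mm from the axis, at half its height.
- wing_right (a point): Middle of the wing on the head's -y side, on the wing's centre line 29 mm from the axis, at half its height.
- stop_push (a joint): How far the mushroom is pressed down, in m: 0 out, 0.009 hard stop. A spring pushes it out (6 N when out, 10 N when in), latch included. Its latch snaps in at about 0.0075 and then holds it at about 0.007; press to 0.0085 or more to be sure.
- stop_turn (a joint): How far the head is turned clockwise seen from above, in rad: 0 at rest (wings along the sander's y), stop at 0.95; it cannot turn the other way. A light spring (0.1 N m at the end) brings it back to 0 when let go. The latch frees between 0.5 and 0.62: the mushroom then jumps fully out, also while the wing is still pushed.
- start_button (a joint): Green start button, how far it is pressed in m: 0 out, 0.005 home. It must stay out.
- start_button_top (a point): Centre of the top of the green start button, 22 mm across in a black ring 38 mm across, 85 mm from the stop button's axis on the sander's -y side, 97 mm above the bench.
- beech_block: Plain beech cube of 50 mm, loose on the bench. Origin at the centre of its underside.
- glue_bottle: White glue bottle with orange cap, 52 mm across, 130 mm high, loose. Origin at the centre of its underside.
- screw_tin: Steel tin, 66 mm across, 60 mm high, loose. Origin at the centre of its underside.
- offcut: Brown wooden offcut, 130 x 80 x 22 mm, lying loose. Origin at the centre of its underside.

How it is judged:
By the outcome, as a careful person would: the job done as asked, in the order asked, and still so for the second after the job is handed in, with the robot touching nothing.
It also fails if it takes over 45 s, if anything falls off the work surface, if the arm or the gripper's body presses on something with over 40 N, if the wrist force passes 120 N, or if a joint passes its speed limit or range.

### The arm

A 6-joint arm with a two-finger parallel gripper is mounted at the origin on the work surface. World frame = base frame: x ahead of the robot, y to its left, z up, the work surface at z = 0. Lengths are in m, angles in rad, forces in N, time in s.
With the tool pointing down it reaches from about 0.25 to 0.775 m from the base axis. Payload 4 kg.
Tool frame: the origin (TCP) lies between the finger pads; the fingertips stand 11 mm ahead of it and the grasp point (between the pads) lies 8 mm behind it; z points along the fingers, y is the direction in which the jaws open and shut (so a half turn about z gives the same grasp; the last joint's range is limited). The gripper opens to 94 mm and grips with 3 to 60 N. Pads are 16 mm wide; open, the fingers measure 119 mm over their backs; the gripper's body (75 mm by 177 mm) begins 78 mm behind the grasp point.
Start: joints at [1.062, 0.087, 1.371, -0, 1.684, -0.103], TCP at [0.217, 0.505, 0.217] pointing down, gripper open.
Joint ranges: [-3.1, 3.1], [-0.76, 2.03], [0.27, 2.55], [-1.08, 4.22], [0.17, 2.65], [-2.57, 2.57]. Speed limits (rad/s): [2.79, 2.79, 3.14, 3.14, 3.14, 3.14].

### API

Orientations are given as [roll, pitch, yaw] about the fixed x, y, z axes, in that order (R = Rz(yaw) Ry(pitch) Rx(roll)).
In Python, from bench import get_obs, cams, ticket gives the robot as it stands. The module is installed in compiled form; this text tells all that it offers.
- The arm moves only by the shell command python3 -m crank 'ROWS'. ROWS is JSON, a list of rows, each an object of numbers: "tx", "ty", "tz": the shift along the tool's x, y, z in cm; "twist": the turn about the tool's z in degrees; "grip": the opening, from 0 (shut) to 1 (fully open). In form: [{"tx": .., "ty": .., "tz": .., "twist": .., "grip": ..}, ...]. A call has 1 to 12 rows; each row shifts and turns the commanded pose from where the row before left it, along the tool's axes as they then stand; what a row does not reach is not made up. A row lasts 1/8 s, in which the tool goes at most 62.5 mm and 10.7 degrees, less where a joint would pass 70% of its speed; a pose out of reach is approached as far as the arm can. A call is refused whole if a number of a shift passes 6.25 or a number of a turn 10.7, either way. A call with a gripper value outside its range is refused whole. The fingers move at their own pace and stop on an object; the grip force is fixed at half the most. Time passes only in rows, so rows that do not move let the fingers close. It gives the time, the measured TCP pose, the force and the opening at its end, in the units of the state.
- get_obs(): the state, without advancing time (a new reading comes with each control period).
- cams.snapshot(name): name is "side" or "top" or "wrist"; returns a dict with "frame" (384x512x3 uint8, red, green, blue), "intrinsics" (3x3 intrinsics, pixels), "R" (3x3) and "t" (3): a world point X has camera coordinates R X + t; the wrist camera has in their place "hand_eye" (4x4, takes a point from camera to tool coordinates, whose origin is the TCP and whose axes are the flange's). Camera axes: x right, y down, z forward; pixel columns grow to the right and rows downward; lengths in m; the calibration is good to about 2 mm. A picture is of the moment at which its call begins: read the wrist's pose just before it. There is no depth.
- ticket.close_job(): hands the job in, once; it reports no verdict.
Trained networks look in a picture, given as the dict that the camera call returned (one of the last four; its "shot" number tells which), for a name from the list of things; names that differ only in an ending like _2 or _b are one class to them, and where a whole thing is asked for, a point or a joint stands for the part that bears it (a point fixed in the world has none). Each returns a list of dicts, best first, with "conf" (0 to 1); they miss things now and then, are a little off and sometimes report something else, mostly with a low value. They report only what shows in the picture. A call takes as long as a camera call.
- cams.outline_of(picture, query): "region" (384x512 bool, what is visible of it) and "centre" ([column, row] in pixels, amid what is visible of it).
The state is a dict: "time": time; "joint_positions": joint angles; "qvel": joint speeds; "joint_torque": joint torques, N m; "tool_pos": TCP position; "ee_rot": TCP orientation; "wrist_force": force on the tool from outside, world axes, zero at the start; "wrist_torque": the same for the moment, N m; "width": finger opening in m.
Only numpy, scipy, OpenCV 4.12 (cv2) and the standard library are available. Lean on these libraries where they do the work, as an engineer would, in place of code of your own. Each camera call takes 0.05 s, during which the arm holds its last target.

## Working session

There is one attempt and no reset: what is moved stays moved. The work goes in short steps, Python scripts to look and compute and a shell command to move; the robot and the scene stay as the last step left them, time stands still between calls to the robot, and variables do not carry over. Pictures are saved under pics/ and viewed, and the job is handed in when it is done.

```bash
mkdir -p pics; python3 - <<'E'
from bench import get_obs,cams
import cv2,numpy as np
o=get_obs();print({k:np.round(v,4).tolist() for k,v in o.items()})
for n in ["top","side","wrist"]:
    p=cams.snapshot(n);cv2.imwrite(f"pics/{n}0.png",p["frame"][:,:,::-1])
    print(n,[ (k,np.round(p[k],4).tolist()) for k in p if k not in("frame",)])
    for q in ["stop_head","start_button","stop_top","wing_left","sander"]:
        r=cams.outline_of(p,q)
        print(q,[(round(d["conf"],2),np.round(d["centre"],1).tolist(),int(d["region"].sum())) for d in r[:2]])
E
```

```text
{'time': 0.0, 'joint_positions': [1.0619, 0.0879, 1.3722, -0.0, 1.6836, -0.1031], 'qvel': [0.0002, 0.0005, 0.0004, -0.0002, 0.002, -0.0], 'joint_torque': [0.0022, -34.0178, -30.2431, 0.072, 0.0327, -0.0001], 'tool_pos': [0.2169, 0.5049, 0.2153], 'ee_rot': [-3.1394, -0.0002, 2.7358], 'wrist_force': [-0.2014, -0.4204, -0.7026], 'wrist_torque': [0.0029, -0.0251, -0.0597], 'width': 0.0937}
top [('intrinsics', [[374.6238, 0.0, 254.6227], [0.0, 374.6238, 185.8078], [0.0, 0.0, 1.0]]), ('R', [[-0.0153, -0.9993, 0.0342], [-0.9932, 0.0113, -0.1155], [0.115, -0.0357, -0.9927]]), ('t', [0.1362, 0.5564, 0.7728]), ('shot', 1)]
stop_head [(0.76, [268.5, 197.2], 416)]
start_button [(0.48, [309.2, 196.2], 95)]
stop_top [(0.84, [266.1, 196.7], 425)]
wing_left [(0.76, [270.1, 198.6], 474)]
sander [(0.65, [419.0, 195.6], 34750), (0.52, [255.5, 133.1], 665)]
side [('intrinsics', [[487.3417, 0.0, 251.4461], [0.0, 487.3417, 190.6962], [0.0, 0.0, 1.0]]), ('R', [[0.9638, -0.2664, -0.0101], [-0.1571, -0.5369, -0.8289], [0.2154, 0.8005, -0.5593]]), ('t', [-0.5043, 0.2631, 0.6954]), ('shot', 2)]
stop_head [(0.76, [234.0, 210.6], 426)]
start_button [(0.54, [246.8, 247.4], 84)]
stop_top [(0.78, [236.2, 213.2], 434)]
wing_left [(0.89, [237.4, 209.8], 433)]
sander [(0.69, [302.0, 332.2], 36549)]
wrist [('intrinsics', [[265.3392, 0.0, 257.4243], [0.0, 265.3392, 190.9406], [0.0, 0.0, 1.0]]), ('hand_eye', [[-0.0009, -0.9642, -0.2651, 0.0779], [1.0, -0.0005, -0.0013, 0.0006], [0.0012, -0.2651, 0.9642, -0.1674], [0.0, 0.0, 0.0, 1.0]]), ('shot', 3)]
stop_head []
start_button []
stop_top []
wing_left []
sander []
```

View pics/top0.png

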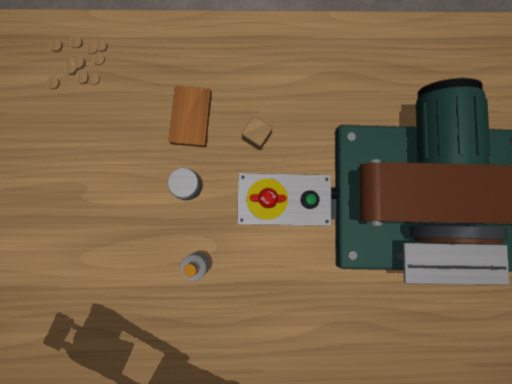

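View pics/side0.png

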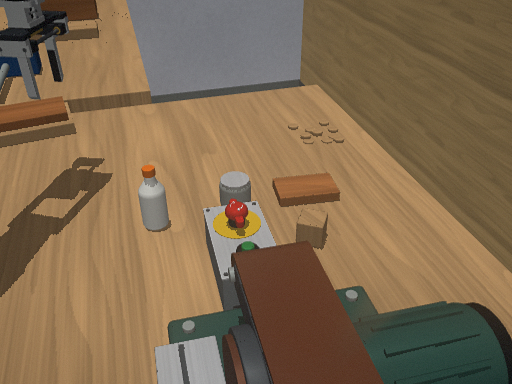

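```bash
cat > h.py <<'E'
import numpy as np,cv2
from scipy.optimize import least_squares
from scipy.spatial.transform import Rotation as Ro
def onplane(p,uv,z,o=None):
    K=p["intrinsics"];d=np.linalg.inv(K)@np.array([*uv,1.])
    if "R" in p: R,t=np.array(p["R"]),np.array(p["t"]);c=-R.T@t;d=R.T@d
    else:
        T=np.eye(4);T[:3,:3]=Ro.from_euler("xyz",o["ee_rot"]).as_matrix();T[:3,3]=o["tool_pos"]
        T=T@np.array(p["hand_eye"]);c=T[:3,3];d=T[:3,:3]@d
    return c+d*(z-c[2])/d[2]
E
python3 - <<'E'
from bench import cams
from h import *
T=cams.snapshot("top");S=cams.snapshot("side")
for n,p in(("top",T),("side",S)):
    for q,z in(("stop_head",.106),("start_button",.096),("beech_block",.03),("glue_bottle",.07),("screw_tin",.04),("offcut",.015)):
        for d in cams.outline_of(p,q)[:1]: print(n,q,round(d["conf"],2),np.round(d["centre"],1),np.round(onplane(p,d["centre"],z),4))
E
```

```text
top stop_head 0.57 [266.7 198.2] [0.525  0.1085 0.106 ]
top beech_block 0.68 [256.8 132.5] [0.6751 0.1222 0.03  ]
top glue_bottle 0.8 [194.5 266.5] [0.3945 0.2514 0.07  ]
top screw_tin 0.69 [184.4 184.7] [0.561  0.2768 0.04  ]
top offcut 0.88 [188.4 116.7] [0.7158 0.2727 0.015 ]
side stop_head 0.7 [234.1 209.3] [0.5247 0.1132 0.106 ]
side start_button 0.6 [247.6 247. ] [0.5241 0.0223 0.096 ]
side beech_block 0.59 [311.4 226.5] [0.6744 0.1205 0.03  ]
side glue_bottle 0.79 [151.2 201.9] [0.3901 0.2283 0.07  ]
side screw_tin 0.65 [246.5 247.1] [0.5384 0.0859 0.04  ]
side offcut 0.89 [307.2 192. ] [0.7169 0.252  0.015 ]
```

The top view shows the red head at about (268,198) and the green button at (310,199). The sander's y lies along world y. The head is at about (0.525, 0.110). First I twist to yaw 90°, shut the jaws and rise.

```bash
python3 -m crank '[{"twist":9.5,"tz":-0.5,"grip":0},{"twist":9.5,"tz":-0.5,"grip":0},{"twist":9.5,"tz":-0.5,"grip":0},{"twist":9.5,"tz":-0.5,"grip":0},{"twist":9.5,"tz":-0.5,"grip":0},{"twist":9.5,"tz":-0.5,"grip":0},{"twist":9.7,"tz":-0.5,"grip":0}]'
python3 -m crank '[{"tx":-2,"ty":1.5,"grip":0},{"tx":-4,"ty":3.1,"grip":0},{"tx":-4,"ty":3.1,"grip":0},{"tx":-4,"ty":3.1,"grip":0},{"tx":-4,"ty":3.1,"grip":0},{"tx":-4,"ty":3.1,"grip":0},{"tx":-4,"ty":3.1,"grip":0},{"tx":-4,"ty":3.1,"grip":0},{"tx":-4,"ty":3.1,"grip":0},{"tx":-4,"ty":3.1,"grip":0},{"tx":-1.5,"ty":1.4,"grip":0},{"grip":0}]'
cat > look.py <<'E'
import sys
from bench import get_obs,cams
from h import *
tag=sys.argv[1];z=float(sys.argv[2])
o=get_obs();print({k:np.round(o[k],4).tolist() for k in("time","tool_pos","ee_rot","wrist_force","width")})
for n in sys.argv[3:]:
    o=get_obs();p=cams.snapshot(n);cv2.imwrite(f"pics/{n}{tag}.png",p["frame"][:,:,::-1])
    for q,zz in(("stop_head",z),("start_button",.097)):
        for d in cams.outline_of(p,q)[:1]:
            print(n,q,round(d["conf"],2),np.round(d["centre"],1),np.round(onplane(p,d["centre"],zz,o),4))
            ys,xs=np.nonzero(d["region"]);w=np.array([onplane(p,(a,b),zz,o)[:2] for a,b in zip(xs,ys)])
            print("  ext",w.min(0).round(4),w.max(0).round(4), "mean",w.mean(0).round(4),"axis deg",np.degrees(np.arctan2(*np.linalg.eigh(np.cov(w.T))[1][::-1,1])).round(1))
E
python3 look.py 1 .106 wrist
```

```text
{'time': 1.6, 'tool_pos': [0.2171, 0.5054, 0.2165], 'ee_rot': [3.1415, 0.0, 2.7358], 'wrist_force': [0.4231, -0.4927, 0.4389], 'width': 0.0938}invalid input at $[0]: expected keys tx, ty, tz, twist, grip
invalid input at $[0]: expected keys tx, ty, tz, twist, grip
```

```bash
python3 -m crank '[{"tx":0,"ty":0,"twist":9.5,"tz":-0.5,"grip":0},{"tx":0,"ty":0,"twist":9.5,"tz":-0.5,"grip":0},{"tx":0,"ty":0,"twist":9.5,"tz":-0.5,"grip":0},{"tx":0,"ty":0,"twist":9.5,"tz":-0.5,"grip":0},{"tx":0,"ty":0,"twist":9.5,"tz":-0.5,"grip":0},{"tx":0,"ty":0,"twist":9.5,"tz":-0.5,"grip":0},{"tx":0,"ty":0,"twist":9.7,"tz":-0.5,"grip":0}]'

```

```text
time: 2.62
tool_pos: [0.2171, 0.5054, 0.2517]
ee_rot: [3.142, -0.0, 1.566]
wrist_force: [-0.2, -0.2, 0.5]
width: 0.0272
```

```bash
python3 -m crank '[{"tx":-2,"ty":1.5,"tz":0,"twist":0,"grip":0},{"tx":-4,"ty":3.1,"tz":0,"twist":0,"grip":0},{"tx":-4,"ty":3.1,"tz":0,"twist":0,"grip":0},{"tx":-4,"ty":3.1,"tz":0,"twist":0,"grip":0},{"tx":-4,"ty":3.1,"tz":0,"twist":0,"grip":0},{"tx":-4,"ty":3.1,"tz":0,"twist":0,"grip":0},{"tx":-4,"ty":3.1,"tz":0,"twist":0,"grip":0},{"tx":-4,"ty":3.1,"tz":0,"twist":0,"grip":0},{"tx":-4,"ty":3.1,"tz":0,"twist":0,"grip":0},{"tx":-4,"ty":3.1,"tz":0,"twist":0,"grip":0},{"tx":-1.5,"ty":1.4,"tz":0,"twist":0,"grip":0},{"tx":0,"ty":0,"tz":0,"twist":0,"grip":0}]'
python3 look.py 1 .106 wrist
```

```text
time: 4.12
tool_pos: [0.5258, 0.1102, 0.2511]
ee_rot: [-3.141, -0.001, 1.57]
wrist_force: [0.1, -0.5, 0.5]
width: 0.0005
{'time': 4.125, 'tool_pos': [0.5258, 0.1102, 0.2511], 'ee_rot': [-3.1405, -0.0006, 1.5699], 'wrist_force': [0.0952, -0.4599, 0.5345], 'width': 0.0005}
wrist stop_head 0.95 [258.9 190.1] [0.5267 0.1031 0.106 ]
  ext [0.5084 0.0707] [0.5451 0.1424] mean [0.526  0.1063] axis deg 88.9
wrist start_button 0.72 [258.6 187.7] [0.5263 0.1037 0.097 ]
  ext [0.5055 0.0673] [0.5456 0.1411] mean [0.5259 0.1048] axis deg 88.5
```

View pics/wrist1.png

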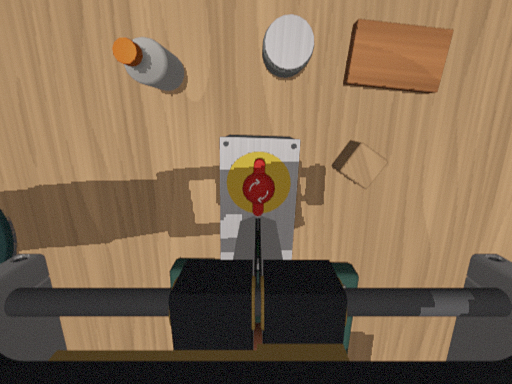

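The wrist view shows the head at (259,188) with its wings vertical in the image. The wing span measures 72 mm as expected, which puts the axis at about (0.526, 0.107). Now I go down to about 1 cm above the crown.

```bash
python3 -m crank '[{"tx":-0.3,"ty":0.05,"tz":2,"twist":0,"grip":0},{"tx":0,"ty":0,"tz":4,"twist":0,"grip":0},{"tx":0,"ty":0,"tz":3.5,"twist":0,"grip":0},{"tx":0,"ty":0,"tz":1.7,"twist":0,"grip":0},{"tx":0,"ty":0,"tz":0,"twist":0,"grip":0}]'
python3 look.py 2 .106 side
```

```text
time: 4.9
tool_pos: [0.525, 0.1084, 0.1387]
ee_rot: [-3.14, -0.0, 1.573]
wrist_force: [-0.1, 0.3, 0.1]
width: 0.0006
{'time': 4.9, 'tool_pos': [0.525, 0.1084, 0.1387], 'ee_rot': [-3.1395, -0.0, 1.5731], 'wrist_force': [-0.1186, 0.3423, 0.0582], 'width': 0.0006}
side stop_head 0.84 [233.4 213.5] [0.5206 0.1018 0.106 ]
  ext [0.5076 0.0619] [0.5478 0.1339] mean [0.5268 0.1017] axis deg 82.5
side start_button 0.54 [246.  246.5] [0.5217 0.0231 0.097 ]
  ext [0.5141 0.0146] [0.5357 0.0352] mean [0.5254 0.0243] axis deg -160.6
```

View pics/side2.png

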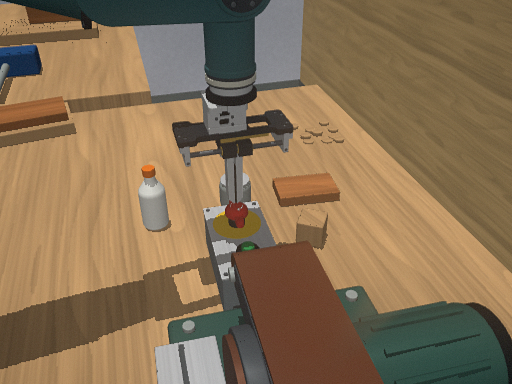

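The fingertips are centred over the red head at (236,210) and nothing else is near. I press now.

```bash
python3 -m crank '[{"tx":0,"ty":0,"tz":0.6,"twist":0,"grip":0},{"tx":0,"ty":0,"tz":0.4,"twist":0,"grip":0},{"tx":0,"ty":0,"tz":0.3,"twist":0,"grip":0},{"tx":0,"ty":0,"tz":0.2,"twist":0,"grip":0},{"tx":0,"ty":0,"tz":0,"twist":0,"grip":0}]'; python3 -m crank '[{"tx":0,"ty":0,"tz":0.2,"twist":0,"grip":0},{"tx":0,"ty":0,"tz":0,"twist":0,"grip":0}]'; python3 -m crank '[{"tx":0,"ty":0,"tz":0.2,"twist":0,"grip":0},{"tx":0,"ty":0,"tz":0,"twist":0,"grip":0}]'
```

```text
time: 5.68
tool_pos: [0.5264, 0.1076, 0.1268]
ee_rot: [3.14, -0.0, 1.572]
wrist_force: [-2.0, 1.1, 8.2]
width: 0.0008
time: 5.92
tool_pos: [0.5264, 0.1076, 0.1247]
ee_rot: [3.139, -0.0, 1.572]
wrist_force: [-2.7, -1.1, 7.8]
width: 0.0004
time: 6.18
tool_pos: [0.5264, 0.1076, 0.1227]
ee_rot: [3.139, -0.0, 1.572]
wrist_force: [-3.6, 0.1, 8.5]
width: 0.0002
```

```bash
python3 -m crank '[{"tx":0,"ty":0,"tz":0.2,"twist":0,"grip":0},{"tx":0,"ty":0,"tz":0,"twist":0,"grip":0}]'; python3 -m crank '[{"tx":0,"ty":0,"tz":0.1,"twist":0,"grip":0},{"tx":0,"ty":0,"tz":0,"twist":0,"grip":0}]'; 
```

```text
time: 6.42
tool_pos: [0.5264, 0.1076, 0.121]
ee_rot: [3.139, -0.0, 1.572]
wrist_force: [-3.0, -0.7, 10.7]
width: 0.0001
time: 6.68
tool_pos: [0.5265, 0.1076, 0.1203]
ee_rot: [3.139, -0.0, 1.572]
wrist_force: [-3.3, -0.1, 10.1]
width: -0.0
```

```bash
python3 -m crank '[{"tx":0,"ty":0,"tz":0.1,"twist":0,"grip":0},{"tx":0,"ty":0,"tz":0,"twist":0,"grip":0}]'; 
```

```text
time: 6.92
tool_pos: [0.5266, 0.1077, 0.1201]
ee_rot: [3.139, -0.0, 1.572]
wrist_force: [-5.5, -0.5, 12.8]
width: 0.0005
```

```bash
python3 -m crank '[{"tx":0,"ty":0,"tz":0.1,"twist":0,"grip":0},{"tx":0,"ty":0,"tz":0,"twist":0,"grip":0}]'; 
```

```text
time: 7.18
tool_pos: [0.5267, 0.1077, 0.1201]
ee_rot: [3.138, -0.0, 1.572]
wrist_force: [-5.5, -0.9, 15.8]
width: 0.0004
```

The height stays at 0.1201 while the force rises, so it is on the hard stop. I lift the hand off and look.

```bash
python3 -m crank '[{"tx":0,"ty":0,"tz":-1,"twist":0,"grip":0},{"tx":0,"ty":0,"tz":-3,"twist":0,"grip":0},{"tx":0,"ty":0,"tz":-4,"twist":0,"grip":0},{"tx":0,"ty":0,"tz":-4,"twist":0,"grip":0},{"tx":0,"ty":0,"tz":-1.5,"twist":0,"grip":0},{"tx":0,"ty":0,"tz":0,"twist":0,"grip":0},{"tx":0,"ty":0,"tz":0,"twist":0,"grip":0},{"tx":0,"ty":0,"tz":0,"twist":0,"grip":0}]'
python3 look.py 3 .099 wrist side
python3 - <<'E'
import cv2,numpy as np
a=cv2.imread("pics/side0.png")[180:260,190:290];b=cv2.imread("pics/side3.png")[180:260,190:290]
c=cv2.imread("pics/wrist1.png")[140:240,200:320];d=cv2.imread("pics/wrist3.png")[140:240,200:320]
r1=np.hstack([cv2.resize(x,(390,300)) for x in(a,b)]);r2=np.hstack([cv2.resize(x,(390,290)) for x in(c,d)])
cv2.imwrite("pics/cmp3.png",np.vstack([r1,r2]))
E
```

```text
time: 8.18
tool_pos: [0.5252, 0.1075, 0.2483]
ee_rot: [-3.138, 0.0, 1.572]
wrist_force: [1.0, -1.0, 0.7]
width: 0.0003
{'time': 8.175, 'tool_pos': [0.5252, 0.1075, 0.2483], 'ee_rot': [-3.1378, 0.0003, 1.5717], 'wrist_force': [0.9943, -0.9973, 0.6759], 'width': 0.0003}
wrist stop_head 0.75 [260.2 184. ] [0.5273 0.1069 0.099 ]
  ext [0.5061 0.0704] [0.5456 0.1426] mean [0.5257 0.1072] axis deg 88.2
side stop_head 0.62 [235.1 215.5] [0.5241 0.1046 0.099 ]
  ext [0.5065 0.0603] [0.5471 0.1456] mean [0.5265 0.1042] axis deg 84.0
side start_button 0.45 [245.5 245. ] [0.5219 0.0268 0.097 ]
  ext [0.5126 0.0141] [0.534 0.037] mean [0.5235 0.0249] axis deg 58.3
```

View pics/cmp3.png

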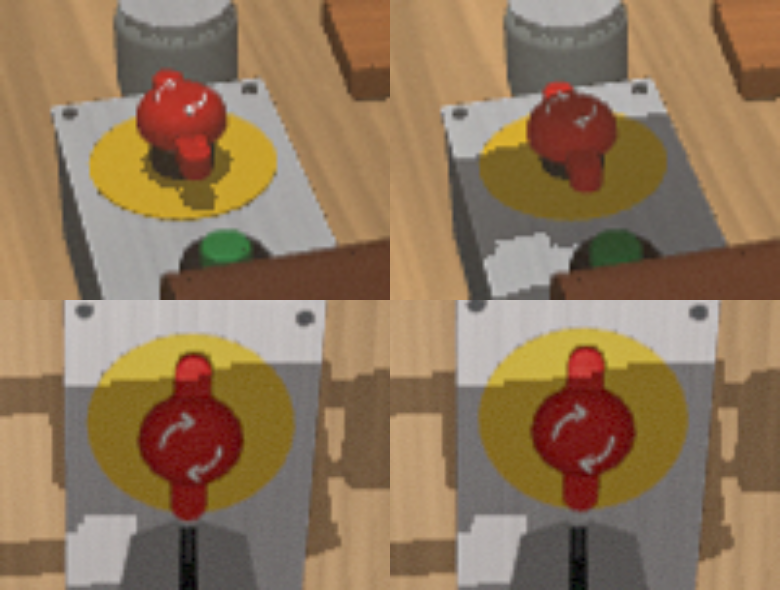

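The second side view shows the dome about 4 px lower than before, so it is latched with the hand clear. Next I go to the -x side of the +y wing and down, keeping the tip at z ≈ 0.0875.

```bash
python3 -m crank '[{"tx":1.6,"ty":-1.5,"tz":0,"twist":0,"grip":0},{"tx":1.55,"ty":-1.5,"tz":0,"twist":0,"grip":0},{"tx":0,"ty":0,"tz":3,"twist":0,"grip":0},{"tx":0,"ty":0,"tz":4,"twist":0,"grip":0},{"tx":0,"ty":0,"tz":4,"twist":0,"grip":0},{"tx":0,"ty":0,"tz":2.0,"twist":0,"grip":0},{"tx":0,"ty":0,"tz":0,"twist":0,"grip":0},{"tx":0,"ty":0,"tz":0,"twist":0,"grip":0}]'
```

```text
time: 9.48
tool_pos: [0.4962, 0.1399, 0.122]
ee_rot: [3.139, -0.001, 1.573]
wrist_force: [-0.8, -0.3, 0.6]
width: 0.0005
```

```bash
python3 -m crank '[{"tx":0,"ty":0,"tz":1.2,"twist":0,"grip":0},{"tx":0,"ty":0,"tz":0.8,"twist":0,"grip":0},{"tx":0,"ty":0,"tz":0,"twist":0,"grip":0},{"tx":0,"ty":0,"tz":0,"twist":0,"grip":0}]'; python3 look.py 4 .099 wrist side top
python3 - <<'E'
import cv2,numpy as np
b=cv2.imread("pics/side4.png")[170:260,180:290];d=cv2.imread("pics/wrist4.png")[100:300,150:370];t=cv2.imread("pics/top4.png")[150:250,210:330]
cv2.imwrite("pics/cmp4.png",np.vstack([np.hstack([cv2.resize(b,(390,300)),cv2.resize(d,(390,300))]),np.hstack([cv2.resize(t,(390,290)),np.zeros((290,390,3),np.uint8)])]))
E
```

```text
time: 9.98
tool_pos: [0.496, 0.139, 0.1005]
ee_rot: [3.142, -0.0, 1.572]
wrist_force: [-0.1, 0.8, 0.2]
width: 0.0003
{'time': 9.975, 'tool_pos': [0.496, 0.139, 0.1005], 'ee_rot': [3.1416, -0.0001, 1.5715], 'wrist_force': [-0.1373, 0.7931, 0.1995], 'width': 0.0003}
wrist stop_head 0.56 [302.2 245.6] [0.5269 0.1308 0.099 ]
  ext [0.5136 0.1211] [0.5378 0.1449] mean [0.526  0.1313] axis deg 87.3
wrist start_button 0.54 [298.  246.6] [0.5243 0.129  0.097 ]
  ext [0.5138 0.1192] [0.539 0.144] mean [0.526  0.1302] axis deg 86.4
side stop_head 0.72 [235.6 212.7] [0.5269 0.1122 0.099 ]
  ext [0.5071 0.0633] [0.5463 0.1456] mean [0.5269 0.1058] axis deg 84.2
side start_button 0.51 [245.1 247.2] [0.5199 0.0218 0.097 ]
  ext [0.5126 0.0131] [0.5349 0.037 ] mean [0.524  0.0246] axis deg 54.0
```

View pics/cmp4.png

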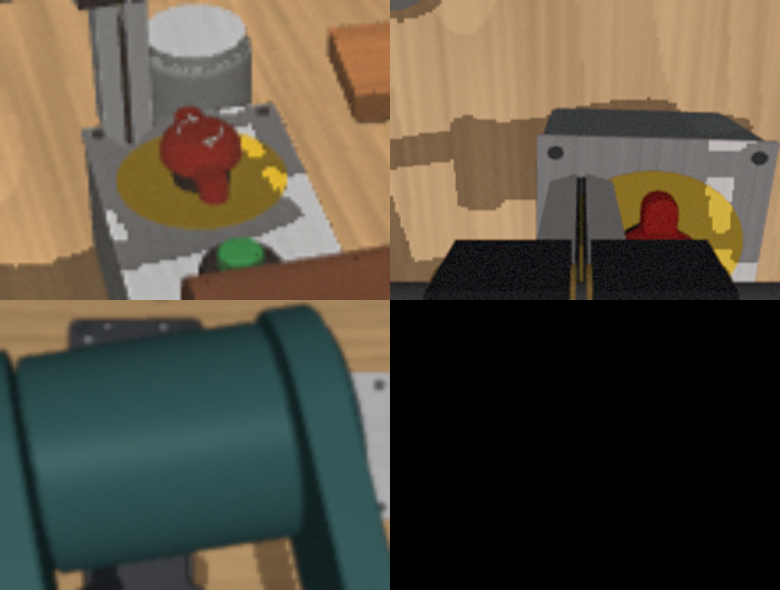

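The finger is beside the wing on its -x side, with clear space to the dome. I lower 2 mm and push towards +x.

```bash
python3 -m crank '[{"tx":0,"ty":0.4,"tz":0.2,"twist":0,"grip":0},{"tx":0,"ty":0.4,"tz":0,"twist":0,"grip":0},{"tx":0,"ty":0.4,"tz":0,"twist":0,"grip":0},{"tx":0,"ty":0.4,"tz":0,"twist":0,"grip":0},{"tx":0,"ty":0.4,"tz":0,"twist":0,"grip":0},{"tx":0,"ty":0,"tz":0,"twist":0,"grip":0}]'
python3 -m crank '[{"tx":0,"ty":0.3,"tz":0,"twist":0,"grip":0},{"tx":0,"ty":0.3,"tz":0,"twist":0,"grip":0},{"tx":0,"ty":0,"tz":0,"twist":0,"grip":0}]'
python3 look.py 5 .099 side wrist
python3 - <<'E'
import cv2,numpy as np
b=cv2.imread("pics/side5.png")[170:260,180:290];d=cv2.imread("pics/wrist5.png")[100:300,150:370]
cv2.imwrite("pics/cmp5.png",np.hstack([cv2.resize(b,(390,300)),cv2.resize(d,(390,300))]))
E
```

```text
time: 11.18
tool_pos: [0.516, 0.1395, 0.0984]
ee_rot: [-3.141, -0.001, 1.572]
wrist_force: [-1.4, 1.7, 0.2]
width: 0.001
time: 11.55
tool_pos: [0.522, 0.1391, 0.0984]
ee_rot: [-3.141, -0.0, 1.572]
wrist_force: [-1.9, 1.9, -2.0]
width: 0.0004
{'time': 11.55, 'tool_pos': [0.522, 0.1391, 0.0984], 'ee_rot': [-3.1414, -0.0, 1.5716], 'wrist_force': [-1.9211, 1.9085, -1.9735], 'width': 0.0004}
side stop_head 0.97 [235.9 209.5] [0.5296 0.1211 0.099 ]
  ext [0.5048 0.0747] [0.5523 0.1506] mean [0.5277 0.1151] axis deg 64.5
side start_button 0.41 [245.1 246.8] [0.5201 0.0227 0.097 ]
  ext [0.5126 0.0145] [0.5349 0.037 ] mean [0.524  0.0248] axis deg 51.4
wrist stop_head 0.83 [290.  250.2] [0.544  0.1286 0.099 ]
  ext [0.5369 0.1226] [0.549  0.1379] mean [0.5429 0.1301] axis deg 108.4
```

View pics/cmp5.png

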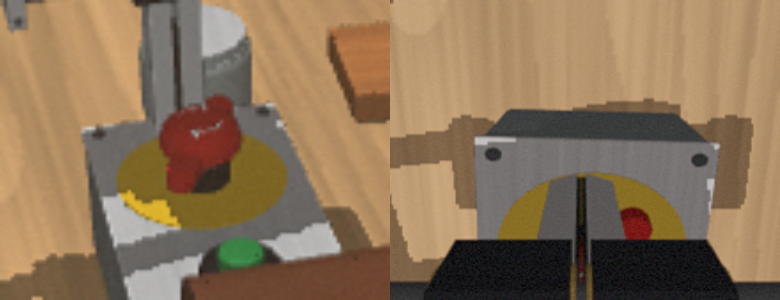

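The head has turned about 35° and the dome is about 4 px higher, so it seems already sprung. I push 3 mm more to be sure, then back off and rise.

```bash
python3 -m crank '[{"tx":0,"ty":0.2,"tz":0,"twist":0,"grip":0},{"tx":0,"ty":0.1,"tz":0,"twist":0,"grip":0},{"tx":0,"ty":0,"tz":0,"twist":0,"grip":0}]'
python3 -m crank '[{"tx":0,"ty":-0.4,"tz":0,"twist":0,"grip":0},{"tx":0,"ty":-0.6,"tz":0,"twist":0,"grip":0},{"tx":0,"ty":-0.8,"tz":0,"twist":0,"grip":0},{"tx":0,"ty":-1,"tz":0,"twist":0,"grip":0},{"tx":0,"ty":-1,"tz":0,"twist":0,"grip":0},{"tx":0,"ty":0,"tz":-2,"twist":0,"grip":0},{"tx":0,"ty":0,"tz":-4,"twist":0,"grip":0},{"tx":0,"ty":0,"tz":-5,"twist":0,"grip":0},{"tx":0,"ty":0,"tz":-4,"twist":0,"grip":0},{"tx":-1.7,"ty":2,"tz":0,"twist":0,"grip":0},{"tx":-1.5,"ty":1.7,"tz":0,"twist":0,"grip":0},{"tx":0,"ty":0,"tz":0,"twist":0,"grip":0}]'
python3 look.py 6 .106 side wrist
python3 - <<'E'
import cv2,numpy as np
b=cv2.imread("pics/side6.png")[180:260,190:290];d=cv2.imread("pics/wrist6.png")[140:240,200:320]
a=cv2.imread("pics/side0.png")[180:260,190:290]
c=cv2.imread("pics/wrist1.png")[140:240,200:320]
cv2.imwrite("pics/cmp6.png",np.vstack([np.hstack([cv2.resize(x,(390,300)) for x in r]) for r in((a,b),(c,d))]))
E
```

```text
time: 12.22
tool_pos: [0.5247, 0.1386, 0.0982]
ee_rot: [-3.141, 0.001, 1.571]
wrist_force: [-3.6, 0.0, 0.6]
width: 0.0003
time: 13.72
tool_pos: [0.5242, 0.106, 0.2471]
ee_rot: [-3.139, 0.0, 1.569]
wrist_force: [0.2, -0.4, -0.6]
width: 0.0003
{'time': 13.725, 'tool_pos': [0.5242, 0.106, 0.2471], 'ee_rot': [-3.1392, 0.0003, 1.5694], 'wrist_force': [0.2124, -0.3617, -0.6327], 'width': 0.0003}
side stop_head 0.73 [314.3 228.1] [0.6379 0.0262 0.106 ]
  ext [ 0.5991 -0.018 ] [0.6738 0.0832] mean [0.6353 0.0317] axis deg 64.7
side start_button 0.68 [244.5 244.8] [0.5205 0.0277 0.097 ]
  ext [0.512  0.0142] [0.5364 0.0385] mean [0.5247 0.0251] axis deg 50.6
wrist stop_head 0.66 [262.2 184.3] [0.528  0.1083 0.106 ]
  ext [0.5061 0.0704] [0.5447 0.1423] mean [0.5259 0.1073] axis deg 88.1
```

View pics/cmp6.png

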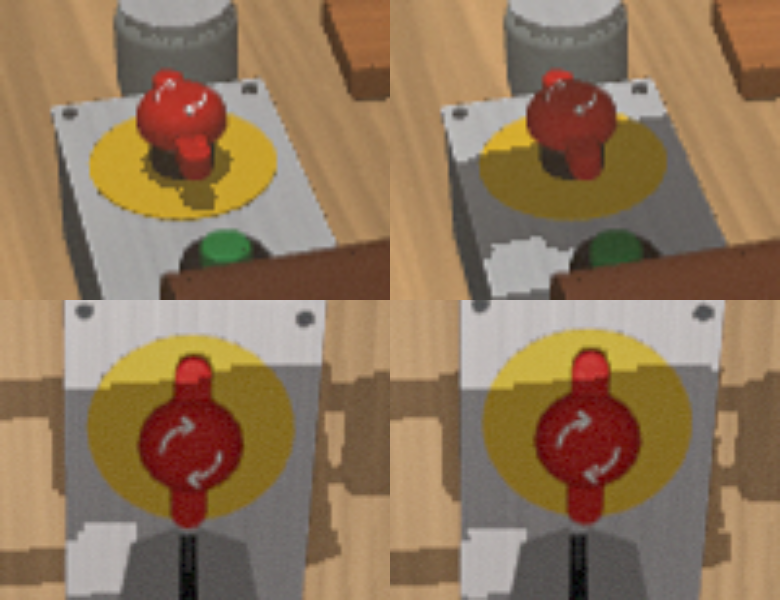

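View pics/wrist6.png

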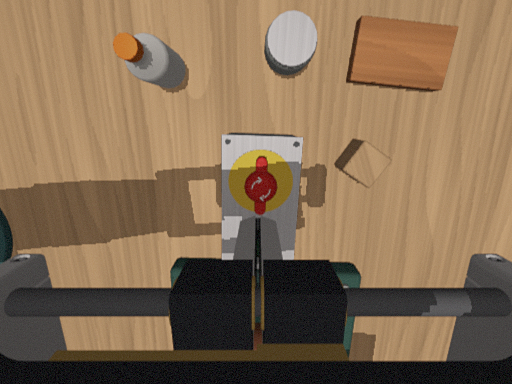

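The mushroom is back at its out height (wing top at row 70 in the crop, as at the start, against 83 when latched), the wings are back along y, and the loose things stand as before.

```bash
python3 -c "
from bench import ticket
print(ticket.close_job())"
```

```text
the job is handed in; nothing more can be done
None
```

The emergency-stop test is done as asked, and I handed the job in at about 14 s.

- **Press and latch:** I pressed the mushroom to its hard stop with the closed fingertips, with at most about 16 N read at the wrist. I then lifted about 12 cm clear, and the side camera showed it staying in by itself.
- **Release:** I pushed only the +y wing clockwise by its side face, at about 4 N. The mushroom sprang out, and I backed off and rose clear.
- **Last checks:**
  - The mushroom is back at its starting height, with its wings back along the sander's y.
  - The green button looks untouched, and the block, bottle, tin and offcut stand where they did.
  - The wrist force reads about zero.
- **Disagreement:** In the last side picture the network put `stop_head` on the beech block. I discarded that and relied on the picture itself and the wrist view.

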